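# Switch the capacitor sorter over to the empty tray

### The job

The right-hand tray of the gravity sorter is full. Rock the seesaw gate over to its left stop by pressing down the raised left pad of its hand bar, then press the release plunger down and keep it down until all three queued capacitors have rolled into the left tray, and let go of it. Do not touch or lift the capacitors, and leave those in the right tray and the things round the sorter where they are.

Things in the scene. Friction and masses are not known exactly. Their poses are not given: they have to be found in the camera images.
- sorter: Gravity sorter of grey aluminium sheet, fixed to the counter: base 168 x 424 mm, about 200 mm high. Origin on the counter under the gate's pivot, mid-width of the parts' channel; x level, away from the robot; y along the sorter, to the robot's left; z up. A ramp high on the right feeds a throat in the middle, over the seesaw gate; below is a catch tray each side, the right one full.
- feed_ramp (a point): Middle of the feed ramp's floor, high on the right: 57 mm wide, 142 mm long, sloping 9 degrees down to the throat, a shaft 42 mm wide through which parts fall on the gate. The ramp's 14 mm front lip and the other sheets end at x = -0.031 of the sorter.
- left_tray (a point): Middle of the left tray's floor: 57 mm wide, reaching from 58 to 197 mm left of the sorter's origin, floor 32 falling to 15 mm above the counter at the end wall (67 mm high). Empty at the start.
- gate (a joint): Seesaw gate angle, rad, about a level shaft along the sorter's x, 85 mm above the counter. 0 level, positive left end down (parts go left), negative right end down; stops at -0.38 and 0.38. Starts right end down. A tumbler weight holds it on either stop: pushed past level it falls over by itself. About 1 N on a pad rocks it.
- pad_left (a point): Middle of the upper face of the left rubber pad (28 x 40 mm, long side along the bar) of the gate's hand bar, which crosses the front of the sorter at x = -0.078 and turns with the gate. Sorter y and height: 61, 140 mm raised (gate -0.38); 77, 113 level; 82, 82 down (gate 0.38). Open space above it.
- pad_right (a point): The same on the right-hand pad; it starts down.
- plunger (a joint): How far the release plunger is pressed, m. 0: up, its stop blade stands 13 mm over the ramp floor and holds the queue. 0.0175: fully down, blade below the floor; parts roll off freely from about 0.015. Spring: 3 N to start, 6 N fully down; let go, it springs up. The three parts take about 2 s to roll off while it is held.
- plunger_top (a point): Centre of the upper face of the plunger's round black head, 27 mm wide, in front of the ramp's lower end at x = -0.058, y = -0.0285 of the sorter; 206 mm above the counter when up. It moves straight down 17.5 mm.
- cap_feed_1_mid (a point): Queued blue electrolytic capacitor, a cylinder 35 mm in diameter and 53 mm long, lying with its axis along the sorter's x. The point is its centre. First in the queue, against the stop blade. About 0.05 kg.
- cap_feed_2_mid (a point): Queued blue electrolytic capacitor, a cylinder 35 mm in diameter and 53 mm long, lying with its axis along the sorter's x. The point is its centre. Second in the queue. About 0.05 kg.
- cap_feed_3_mid (a point): Queued blue electrolytic capacitor, a cylinder 35 mm in diameter and 53 mm long, lying with its axis along the sorter's x. The point is its centre. Third, at the back of the queue. About 0.05 kg.
- cap_done_1_mid (a point): Already sorted blue electrolytic capacitor, a cylinder 35 mm in diameter and 53 mm long, lying with its axis along the sorter's x. The point is its centre. In the right-hand tray, at its end wall.
- cap_done_2_mid (a point): Already sorted blue electrolytic capacitor, a cylinder 35 mm in diameter and 53 mm long, lying with its axis along the sorter's x. The point is its centre. In the right-hand tray, next to the first.
- cap_done_3_mid (a point): Already sorted blue electrolytic capacitor, a cylinder 35 mm in diameter and 53 mm long, lying with its axis along the sorter's x. The point is its centre. In the right-hand tray, nearest the gate.
- flux_tin: Bystander: round flat tin, 51 mm wide, 24 mm high, loose on the counter in front of the sorter; origin at the centre of its underside.
- bearing_1: Bystander: ball bearing lying flat, 35 mm wide, 11 mm high, loose on the counter in front of the sorter; origin at the centre of its underside.
- screwdriver_3: Bystander: yellow-handled screwdriver, 149 mm long, 20 mm thick, loose on the counter in front of the sorter; origin at the centre of its underside.
- relay_1: Bystander: cream plug-in relay, 22 x 28 x 34 mm high, loose on the counter behind the sorter; origin at the centre of its underside.
- tape_black: Bystander: roll of black tape lying flat, 62 mm wide, 18 mm high, loose on the counter behind the sorter; origin at the centre of its underside.
- coupling_1: Bystander: shaft coupling standing upright, 29 mm wide, 30 mm high, loose on the counter left of the sorter; origin at the centre of its underside.
Mind the look-alikes: they are no part of the job. Leave any red look-alike of the part that bears cap_feed_2_mid alone. What is shaped like the part that bears cap_feed_3_mid but turquoise is not meant.

How it is judged (in metres and radians):
On the way, in this order (a step that is already met when the one before it is completed fails the run):
1. the gate lies over to the left while the three capacitors still wait behind the stop (value of joint gate above 0.33 rad and distance of each of cap_feed_1_mid, cap_feed_2_mid, cap_feed_3_mid from where it was at the start of the episode below 0.012 m), for 0.2 s.
2. the plunger is pressed down (value of joint plunger above 0.014 m), for 0.2 s.
At the end, for the whole second after the job is handed in: All three queued capacitors rest in the left tray (75 to 195 mm left of the middle, below 60 mm), gate over to the left (above 0.33 rad), plunger back up (within 3 mm), the right tray's capacitors within 15 mm and bystanders within 20 mm of their starts (y of cap_feed_1_mid in the frame of sorter between 0.075 and 0.195 m and z of each of cap_feed_1_mid, cap_feed_2_mid, cap_feed_3_mid in the frame of sorter below 0.06 m and x of cap_feed_1_mid in the frame of sorter between -0.03 and 0.03 m and linear speed of each of cap_feed_1, cap_feed_2, cap_feed_3 below 0.03 m/s and y of cap_feed_2_mid in the frame of sorter between 0.075 and 0.195 m and x of cap_feed_2_mid in the frame of sorter between -0.03 and 0.03 m and y of cap_feed_3_mid in the frame of sorter between 0.075 and 0.195 m and x of cap_feed_3_mid in the frame of sorter between -0.03 and 0.03 m and distance of each of cap_done_1_mid, cap_done_2_mid, cap_done_3_mid from where it was at the start of the episode below 0.015 m and distance of each of flux_tin, bearing_1, screwdriver_3, relay_1, tape_black, coupling_1 from where it was at the start of the episode below 0.02 m and value of joint gate above 0.33 rad and value of joint plunger below 0.003 m); the robot touches nothing.
It fails at once if a capacitor is touched by the fingers or the arm (contact force between any of the fingers, the arm and cap_feed_1 above 0.5 N or contact force between any of the fingers, the arm and cap_feed_2 above 0.5 N or contact force between any of the fingers, the arm and cap_feed_3 above 0.5 N or contact force between any of the fingers, the arm and cap_done_1 above 0.5 N or contact force between any of the fingers, the arm and cap_done_2 above 0.5 N or contact force between any of the fingers, the arm and cap_done_3 above 0.5 N).
It fails at once if a capacitor is lifted (height (world z) of any of cap_feed_1_mid, cap_feed_2_mid, cap_feed_3_mid above 0.23 m or height (world z) of any of cap_done_1_mid, cap_done_2_mid, cap_done_3_mid above 0.09 m).
It fails at once if a thing round the sorter is lifted or shoved away (distance of any of flux_tin, bearing_1, screwdriver_3, relay_1, tape_black, coupling_1 from where it was at the start of the episode above 0.03 m).
It also fails if it takes over 35 s, if anything falls off the work surface, if the arm or the gripper's body presses on something with over 40 N, if the wrist force passes 120 N, or if a joint passes its speed limit or range.

### The arm

A 6-joint arm with a two-finger parallel gripper is mounted at the origin on the work surface; the furniture and walls round the work are solid. World frame = base frame: x ahead of the robot, y to its left, z up, the work surface at z = 0. Lengths are in mm, angles in rad, forces in N, time in s.
With the tool pointing down it reaches from about 350 to 975 mm from the base axis. Payload 7.1 kg.
Tool frame: the origin (TCP) lies midway between the tips of the shut fingers; the grasp point (between the pads) lies ctrl.grip_point_offset behind it (ctrl.grip_point_offset is the distance from the TCP to the grasp point, in mm); z points along the fingers, y is the line along which they close (so a half turn about z gives the same grasp; the last joint's range is limited). The gripper opens to 88 mm and grips with 3 to 60 N. Pads are 20 mm wide; open, the fingers measure 115 mm over their backs; the gripper's body (75 mm by 178 mm) begins 61 mm behind the grasp point.
Start: joints at [-1.273, 0.423, 1.63, -0, 1.089, -0.019], TCP at [194.722, -593.875, 197.475] pointing down, gripper open.
Joint ranges: [-3, 3], [-0.9, 2.11], [0.09, 2.58], [-1.31, 4.45], [0.11, 2.69], [-2.54, 2.54]. Speed limits (rad/s): [2.39, 2.39, 3.01, 3.14, 3.14, 3.14].

### API

Orientations are given as a rotation vector (axis times angle).
In Python, from workcell import ctrl, get_image, close_job, finder gives the robot as it stands.
- The arm moves only by the tool servo_tool, never from a script. Its argument "deltas" is a list of rows, each a list of 2 entries, a list of its own where there are three numbers: the shift along the tool's x, y, z in mm, then the turn, a rotation vector about the tool's x, y, z in rad. A call has 1 to 5 rows; each row is the pose to reach, as a shift and turn from the pose commanded when the call began, along the tool's axes at that moment; what a row does not reach only later rows make up. A row lasts 1/12 s, in which the tool goes at most 41.7 mm and 7.16 degrees, less where a joint would pass 70% of its speed; a pose out of reach is approached as far as the arm can. A call with a gripper value outside its range is refused whole. "grip" is the closure, from -1 (fully open) to 1 (shut), so that 0 is half open, set as the call begins (left out, the last holds). The fingers move at their own pace and stop on an object; the grip force is fixed at half the most. Time passes only in rows, so rows that repeat a pose let the fingers close. It gives the time, the measured TCP pose, the force, the opening and the grip force at its end, in the units of the state.
- ctrl.get_obs(): the state, without advancing time (a new reading comes with each control period).
- get_image(name): name is "scene" or "side" or "wrist"; returns a dict with "frame" (400x640x3 uint8, blue, green, red), "depth" (400x640 float32, mm along the optical axis (not along the pixel's ray), 0 where there is no reading), "K" (3x3 intrinsics, pixels), "pose" (4x4, takes a point from camera to world coordinates). Camera axes: x right, y down, z forward; pixel columns grow to the right and rows downward; lengths in mm; the calibration is good to about 2 mm. A picture is of the moment at which its call begins.
- close_job(): hands the job in; it is judged then, once.
Trained networks look in a picture, given as the dict that the camera call returned (one of the last four; its "shot" number tells which), for a name from the list of things; names that differ only in an ending like _2 or _b are one class to them, and where a whole thing is asked for, a point or a joint stands for the part that bears it (a point fixed in the world has none). Each returns a list of dicts, best first, with "score" (0 to 1); they miss things now and then, are a little off and sometimes report something else, mostly with a low value. They report only what shows in the picture. A call takes as long as a camera call. They do not tell look-alikes from the thing itself.
- finder.search_frame(query, picture): "rect" ([centre column, centre row, width, height] as shares, 0 to 1, of the picture: columns of its width, rows of its height, round what is visible of it).
- finder.silhouettes(query, picture): "mask" (400x640 bool, what is visible of it) and "rect" ([centre column, centre row, width, height] as shares, 0 to 1, of the picture: columns of its width, rows of its height, round what is visible of it).
The state is a dict: "t": time; "qpos": joint angles; "qvel": joint speeds; "joint_torque": joint torques, N m; "ee_pos": TCP position; "orientation": TCP orientation; "ft_force": force on the tool from outside, world axes, zero at the start; "moment": the same for the moment, N m; "width": finger opening in mm; "grasp_force": force on a finger pad.
Only numpy, scipy, OpenCV 4.12 (cv2) and the standard library are available. Lean on these libraries where they do the work, as an engineer would, in place of code of your own. Each camera call takes 0.05 s, during which the arm holds its last target. There are 200 camera calls.

## Working session

There is one attempt and no reset: what is moved stays moved. The work goes in short steps, Python scripts to look and compute and a tool call to move; the robot and the scene stay as the last step left them, time stands still between calls to the robot, and variables do not carry over. Pictures are saved under pics/ and viewed, at most 10 in all, crops included, and the job is handed in when it is done.

Besides the shell and the picture viewer there is one more tool, called as name(argument=value, ...), one argument or row to a line, values as JSON. servo_tool: Moves the arm, as the interface text tells. Its arguments: {"type":"object","properties":{"deltas":{"type":"array","items":{"type":"array"}},"grip":{"type":"number"}},"required":["deltas"]}

```bash
ls; mkdir -p pics
python3 - <<'E'
from workcell import ctrl,get_image,finder
import cv2,numpy as np
o=ctrl.get_obs();print(o['t'],o['ee_pos'],o['orientation'],o['width'],ctrl.grip_point_offset)
ims=[]
for n in ["scene","side"]:
    p=get_image(n);cv2.imwrite(f"pics/{n}0.png",p["frame"])
    np.savez(f"{n}0.npz",**{k:p[k] for k in("frame","depth","K","pose")})
    print(n,p["pose"].round(3).tolist())
    for q in ["plunger_top","pad_left","pad_right","cap_feed_1_mid","sorter"]:
        for d in finder.search_frame(q,p)[:7]:
            r=np.array(d["rect"])*[640,400,640,400];print(q,round(d["score"],2),r.round().tolist())
E
```

```text
pics
0.0 [ 194.54694182 -593.33595967  196.71115242] [-3.10077793e+00 -4.95335793e-01  3.31443704e-04] 87.53008338428711 18.700000000000003
scene [[0.929, -0.304, 0.212, 348.952], [-0.37, -0.78, 0.505, -445.359], [0.012, -0.547, -0.837, 900.6], [0.0, 0.0, 0.0, 1.0]]
pad_left 0.82 [330.0, 203.0, 76.0, 80.0]
pad_right 0.96 [331.0, 200.0, 73.0, 76.0]
cap_feed_1_mid 0.63 [356.0, 185.0, 21.0, 23.0]
sorter 0.65 [338.0, 220.0, 148.0, 124.0]
side [[0.951, -0.187, 0.246, 318.18], [-0.308, -0.517, 0.799, -691.507], [-0.023, -0.835, -0.549, 621.22], [0.0, 0.0, 0.0, 1.0]]
plunger_top 0.58 [341.0, 185.0, 17.0, 34.0]
pad_left 0.6 [335.0, 203.0, 85.0, 80.0]
pad_right 0.72 [337.0, 200.0, 85.0, 87.0]
cap_feed_1_mid 0.58 [366.0, 178.0, 25.0, 26.0]
sorter 0.66 [349.0, 228.0, 172.0, 138.0]
```

Run:
```python
import cv2,numpy as np
for n,(c,r) in {"scene":(338,215),"side":(345,222)}.items():
    im=cv2.imread(f"pics/{n}0.png")[r-75:r+75,c-100:c+100]
    cv2.imwrite(f"pics/{n}0c.png",cv2.resize(im,(800,600),interpolation=cv2.INTER_CUBIC))
```

```text
(no output)
```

View pics/scene0.png

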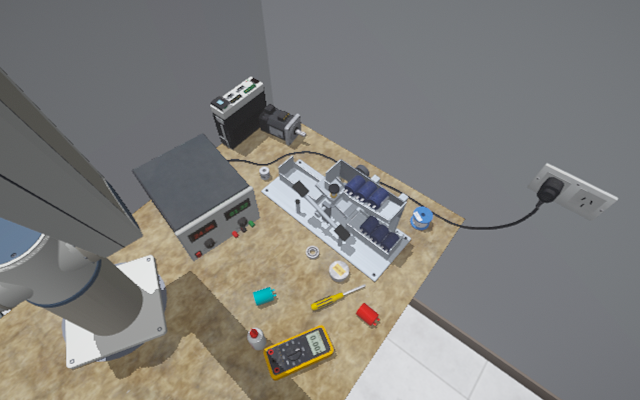

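View pics/side0.png

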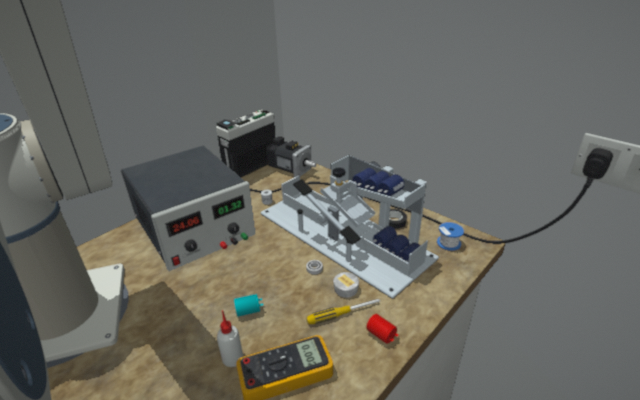

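```bash
sleep 0
```

```text
(no output)
```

View pics/side0c.png

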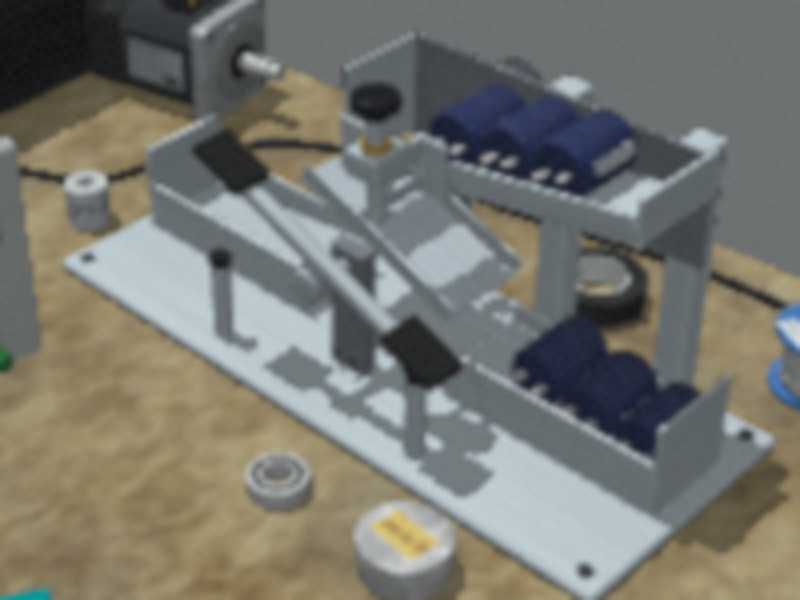

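View pics/scene0c.png

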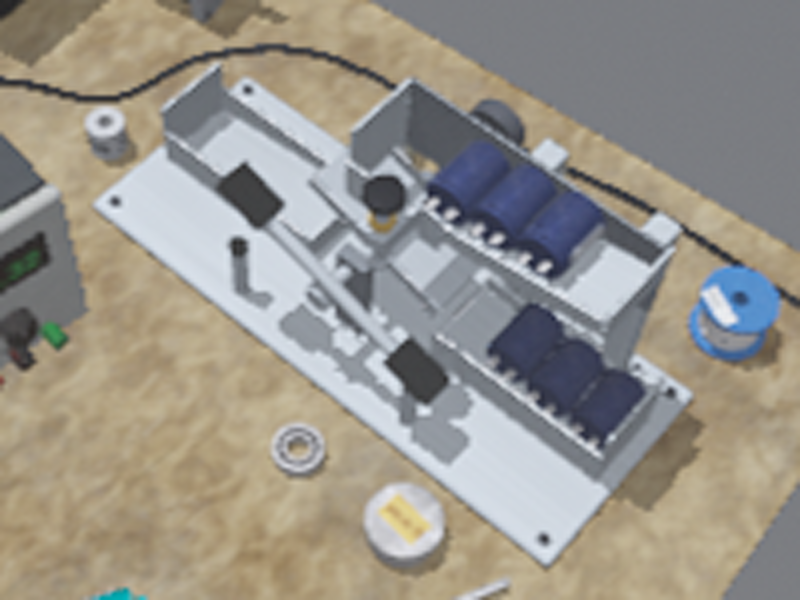

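The scene picture shows the sorter centred near (338,215). Its raised left pad is at about (300,189), the lowered right pad at (342,233) and the black plunger head at (334,187). The queue is at about (357–378,185–198), and the right tray holds three more. The look-alikes are the turquoise cylinder (264,296) and the red one (368,315), both away on the counter. The relay and tape are behind the sorter, and the blue spool is at (421,217).

Next I'll fit the sorter's pose.

```bash
cat > h.py <<'E'
import numpy as np
def load(n): return np.load(f"{n}.npz")
def ray(p,u,v,z):
    d=p["pose"][:3,:3]@np.linalg.inv(p["K"])@[u,v,1]; o=p["pose"][:3,3]; return o+d*(z-o[2])/d[2]
def dep(p,u,v):
    w=p["depth"][int(v)-1:int(v)+3,int(u)-1:int(u)+3]; d=np.median(w[w>0])
    return (p["pose"]@np.r_[d*(np.linalg.inv(p["K"])@[u,v,1]),1])[:3]
def proj(p,X):
    c=np.linalg.inv(p["pose"])@np.r_[X,1]; c=p["K"]@c[:3]; return c[:2]/c[2]
E
python3 - <<'E'
from h import *
from scipy.optimize import least_squares
obs={"scene0":{(-58,-28.5,206):(385,188),(-78,61,140):(250,196),(-78,-82,82):(416,371)},
     "side0":{(-58,-28.5,206):(376,97),(-78,61,140):(230,160),(-78,-82,82):(422,350)}}
off={"scene0":(238,140),"side0":(245,147)}
def T(x,P): c,s=np.cos(x[2]),np.sin(x[2]); P=np.array(P,float); return np.array([x[0]+c*P[0]-s*P[1],x[1]+s*P[0]+c*P[1],P[2]])
def f(x):
    r=[]
    for n,d in obs.items():
        p=load(n)
        for P,(a,b) in d.items(): r+=list(proj(p,T(x,P))-(np.array([a,b])/4+off[n]))
    return np.array(r)
s=least_squares(f,[600,-250,-.2]); print(s.x.round(3)); print(s.fun.round(1))
for n,d in obs.items():
    p=load(n)
    for P,(a,b) in d.items():
        u,v=np.array([a,b])/4+off[n]; print(n,P,"ray",ray(p,u,v,P[2]).round(),"depth",dep(p,u,v).round(),"model",T(s.x,P).round())
p=load("scene0")
print("base corners",[ray(p,a/4+238,b/4+140,3).round().tolist() for a,b in [(95,205),(245,78),(692,395),(547,565)]])
print("model x fwd",[T(s.x,(x,y,3)).round().tolist() for x,y in [(-100,212),(60,212),(60,-212),(-100,-212)]])
E
```

```text
[6.13721e+02 5.56270e+01 4.72000e-01]
[-0.2  0.6  0.3 -0.5  0.9 -0.3 -0.6 -0.4 -0.2 -0.2  0.   0.6]
scene0 (-58, -28.5, 206) ray [576.   5. 206.] depth [576.   6. 205.] model [575.   4. 206.]
scene0 (-78, 61, 140) ray [515.  73. 140.] depth [516.  75. 138.] model [517.  75. 140.]
scene0 (-78, -82, 82) ray [579. -53.  82.] depth [579. -52.  81.] model [581. -53.  82.]
side0 (-58, -28.5, 206) ray [576.   2. 206.] depth [574.  -2. 208.] model [575.   4. 206.]
side0 (-78, 61, 140) ray [517.  74. 140.] depth [517.  73. 140.] model [517.  75. 140.]
side0 (-78, -82, 82) ray [582. -51.  82.] depth [581. -53.  83.] model [581. -53.  82.]
base corners [[435.0, 201.0, 3.0], [581.0, 276.0, 3.0], [771.0, -101.0, 3.0], [623.0, -175.0, 3.0]]
model x fwd [[428.0, 199.0, 3.0], [571.0, 272.0, 3.0], [763.0, -106.0, 3.0], [621.0, -179.0, 3.0]]
```

The fit is consistent to about 2 mm. The sorter sits at (614, 56) with yaw 0.472, pad_left is at (517, 75, 140) and plunger_top at (575, 4, 206). I'll bring the gripper in with its long side along sorter x, about 120 mm above the pad.

```bash
cat > plan.py <<'E'
import sys,numpy as np
from scipy.spatial.transform import Rotation as R
from workcell import ctrl
def plan(tgt,n,yaw=0.472):
    """n calls: tool-frame shift (mm) and turn taking the tool to tgt, pointing down with tool y along yaw"""
    o=ctrl.get_obs();p=np.array(o['ee_pos']);r=R.from_rotvec(o['orientation'])
    y=np.array([np.cos(yaw),np.sin(yaw),0]);z=np.array([0,0,-1.])
    rt=R.from_matrix(np.c_[np.cross(y,z),y,z]); w=(rt*r.inv()).as_rotvec()
    print(o['t'],p.round(1),np.round(o['ft_force'],1),"dyaw",w.round(3))
    for i in range(n):
        rc=R.from_rotvec(w*i/n)*r
        print((rc.inv().apply((np.array(tgt)-p)/n)).round(1),rc.inv().apply(w/n).round(3))
if __name__=="__main__": plan([float(v) for v in sys.argv[1:4]],int(sys.argv[4]))
E
python3 plan.py 517 75 260 4
```

```text
0.6 [ 194.7 -593.9  197.5] [-0.1  0.5 -0.1] dyaw [0.    0.    1.726]
[ 128.7 -133.8  -15.6] [ 0.     0.    -0.432]
[172.8 -67.7 -15.6] [ 0.     0.    -0.432]
[185.3  10.8 -15.6] [ 0.     0.    -0.432]
[163.8  87.3 -15.6] [ 0.     0.    -0.432]
```

servo_tool(
  deltas=[
    [[26,-27,-6],[0,0,-0.086]],
    [[52,-54,-12],[0,0,-0.173]],
    [[77,-80,-18],[0,0,-0.259]],
    [[103,-107,-24],[0,0,-0.346]],
    [[129,-134,-30],[0,0,-0.432]],
  ],
  grip=1,
)

```text
t: 1.02
ee_pos: [275.9, -424.9, 227.7]
orientation: [2.922, 1.154, 0.0]
ft_force: [1.3, -0.1, -0.2]
width: 58.4
grasp_force: 0.0
```

servo_tool(
  deltas=[
    [[35,-14,-6],[0,0,-0.086]],
    [[69,-27,-12],[0,0,-0.173]],
    [[104,-41,-18],[0,0,-0.259]],
    [[138,-54,-24],[0,0,-0.346]],
    [[173,-68,-30],[0,0,-0.432]],
  ],
)

```text
t: 1.43
ee_pos: [356.4, -257.3, 258.0]
orientation: [2.606, 1.754, 0.0]
ft_force: [1.3, 0.4, -0.6]
width: 24.4
grasp_force: 0.0
```

servo_tool(
  deltas=[
    [[37,2,0],[0,0,-0.086]],
    [[74,4,0],[0,0,-0.173]],
    [[111,6,0],[0,0,-0.259]],
    [[148,9,0],[0,0,-0.346]],
    [[185,11,0],[0,0,-0.432]],
  ],
)

```text
t: 1.85
ee_pos: [437.1, -90.1, 257.9]
orientation: [2.169, 2.272, 0.001]
ft_force: [0.2, -1.1, -0.1]
width: 0.4
grasp_force: 0.0
```

servo_tool(
  deltas=[
    [[33,17,0],[0,0,-0.086]],
    [[66,35,0],[0,0,-0.173]],
    [[98,52,0],[0,0,-0.259]],
    [[131,70,0],[0,0,-0.346]],
    [[164,87,0],[0,0,-0.432]],
  ],
)

```text
t: 2.27
ee_pos: [517.1, 77.6, 257.7]
orientation: [1.631, 2.684, 0.0]
ft_force: [-0.3, -1.0, -0.2]
width: 0.2
grasp_force: 0.0
```

```bash
python3 plan.py 517 75 150 1
python3 - <<'E'
from workcell import get_image
import cv2
p=get_image("side");cv2.imwrite("pics/side1.png",cv2.resize(p["frame"][80:330,180:500],(768,600)))
E
```

```text
2.2667 [517.1  77.6 257.7] [-0.3 -1.  -0.2] dyaw [-0.     0.001 -0.007]
[ -2.2  -1.4 107.7] [0.001 0.    0.007]
```

View pics/side1.png

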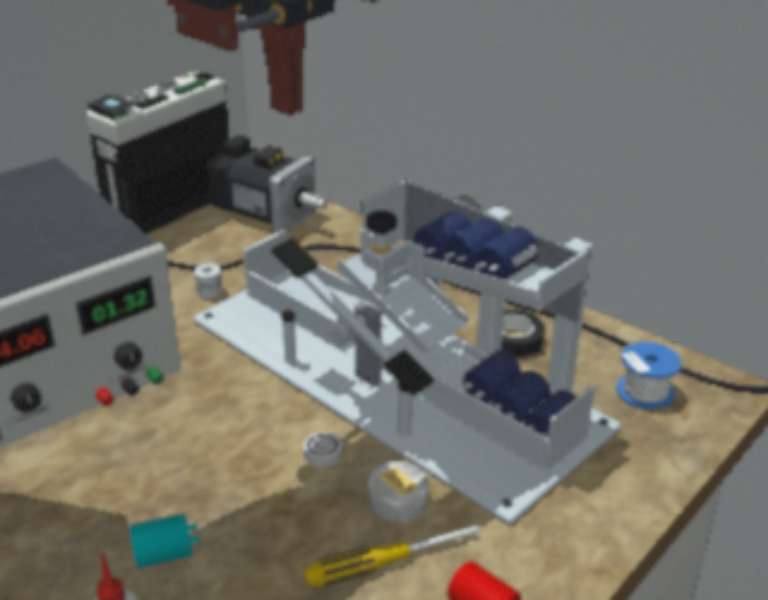

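The fingers are above the left pad (at about (290,255) in the crop) and the sorter is untouched. Now I'll go down on the pad.

servo_tool(
  deltas=[
    [[2,0,30],[0,0,0]],
    [[5,-1,60],[0,0,0]],
    [[5,-1,85],[0,0,0]],
    [[5,-1,100],[0,0,0]],
    [[5,-1,105],[0,0,0]],
  ],
)

```text
t: 2.73
ee_pos: [511.6, 79.5, 150.0]
orientation: [-1.636, -2.678, 0.004]
ft_force: [0.8, -0.4, -0.3]
width: 0.4
grasp_force: 0.0
```

servo_tool(
  deltas=[
    [[0,0,8],[0,0,0]],
    [[0,0,16],[0,0,0]],
    [[0,0,24],[0,0,0]],
    [[0,0,32],[0,0,0]],
    [[0,0,38],[0,0,0]],
  ],
)

```text
t: 3.15
ee_pos: [513.6, 79.6, 114.1]
orientation: [1.638, 2.68, 0.001]
ft_force: [-0.4, -0.1, 0.0]
width: 0.3
grasp_force: 0.4
```

servo_tool(
  deltas=[
    [[0,0,5],[0,0,0]],
    [[0,0,10],[0,0,0]],
    [[0,0,10],[0,0,0]],
    [[0,0,10],[0,0,0]],
  ],
)

```text
t: 3.48
ee_pos: [513.2, 79.6, 104.3]
orientation: [-1.638, -2.681, 0.001]
ft_force: [0.0, -0.0, -0.5]
width: 0.9
grasp_force: 0.1
```

```bash
python3 plan.py 517 75 250 1
python3 - <<'E'
from workcell import get_image
import cv2
p=get_image("side");cv2.imwrite("pics/side2.png",cv2.resize(p["frame"][80:330,180:500],(768,600)))
E
```

```text
3.4833 [513.2  79.6 104.3] [ 0.  -0.  -0.5] dyaw [ 0.    -0.    -0.002]
[  -5.8    1.2 -145.7] [-0.    -0.     0.002]
```

View pics/side2.png

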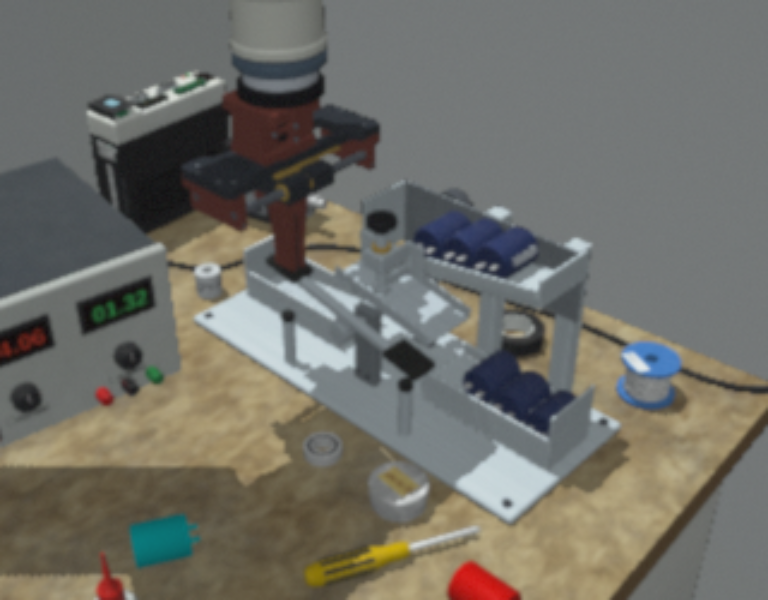

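The picture shows the right pad lifted off its post and the left pad lower under the fingers, but it doesn't show how far the gate has turned. I'll check with depth.

Run:
```python
from workcell import get_image
from h import *
for n in ["side","scene"]:
    p=get_image(n); g=p["frame"].max(2)
    np.savez(f"{n}2.npz",**{k:p[k] for k in("frame","depth","K","pose")})
    v,u=np.mgrid[:400,:640]; d=p["depth"]
    X=(p["pose"]@np.c_[(np.linalg.inv(p["K"])@np.c_[u.ravel(),v.ravel(),np.ones(u.size)].T).T*d.reshape(-1,1),np.ones(u.size)].T)[:3].T-[613.7,55.6,0]
    c,s=np.cos(.472),np.sin(.472); S=np.c_[c*X[:,0]+s*X[:,1],-s*X[:,0]+c*X[:,1],X[:,2]]
    m=(d.ravel()>0)&(abs(S[:,0]+78)<16)&(S[:,2]>20)
    for y in range(-110,120,10):
        k=m&(abs(S[:,1]-y)<5)
        if k.sum(): print(n,y,k.sum(),np.percentile(S[k,2],[10,50,90]).round(),np.median(g.ravel()[k]))
```

```text
side -100 23 [90. 93. 94.] 34.0
side -90 55 [93. 95. 97.] 33.0
side -80 129 [30. 67. 98.] 57.0
side -70 84 [ 42.  98. 100.] 37.0
side -60 27 [ 99. 100. 102.] 72.0
side -50 22 [ 94.  98. 100.] 130.5
side -40 45 [ 96. 103. 206.] 117.0
side -30 90 [100. 170. 206.] 115.0
side -20 65 [103. 168. 206.] 117.0
side -10 38 [ 86. 100. 106.] 115.0
side 0 642 [404. 441. 470.] 91.0
side 10 251 [109. 438. 486.] 119.0
side 20 21 [107. 112. 114.] 137.0
side 30 592 [227. 344. 379.] 106.0
side 40 234 [219. 255. 319.] 64.0
side 50 271 [125. 261. 279.] 65.0
side 60 285 [127. 166. 194.] 65.0
side 70 104 [ 41. 146. 187.] 66.0
side 80 102 [ 30.  63. 161.] 108.0
side 90 16 [ 97. 132. 268.] 83.5
side 100 2 [401. 401. 401.] 114.5
side 110 2 [401. 402. 403.] 105.5
scene -100 19 [89. 91. 92.] 67.0
scene -90 44 [91. 93. 94.] 55.0
scene -80 72 [34. 93. 96.] 56.0
scene -70 49 [63. 96. 99.] 55.0
scene -60 22 [94. 97. 99.] 53.5
scene -50 16 [91. 95. 96.] 152.5
scene -40 38 [ 95. 131. 202.] 135.5
scene -30 65 [ 99. 171. 205.] 133.0
scene -20 40 [100. 169. 204.] 139.0
scene -10 29 [ 85. 102. 108.] 143.0
scene 0 493 [405. 443. 471.] 111.0
scene 10 105 [107. 477. 490.] 140.0
scene 20 26 [108. 112. 496.] 163.0
scene 30 301 [219. 316. 358.] 92.0
scene 40 167 [177. 248. 379.] 67.0
scene 50 141 [119. 167. 477.] 80.0
scene 60 76 [124. 159. 479.] 79.5
scene 70 86 [ 36. 140. 481.] 141.5
scene 80 67 [ 47. 134. 481.] 166.0
scene 90 35 [479. 480. 481.] 221.0
scene 100 43 [479. 480. 491.] 202.0
scene 110 251 [482. 497. 513.] 124.0
```

Run:
```python
from h import *
import cv2
p=load("side0")
for X in [(517.1,77.6,257.7),(517.1,77.6,280),(513.2,79.6,104.3),(513.2,79.6,125)]: print((( proj(p,np.array(X,float))-[180,80])*2.4).round())
a=load("side2")["frame"][155:225,270:355]; b=load("scene2")["frame"][155:225,270:355]
cv2.imwrite("pics/c2.png",cv2.resize(np.hstack([a,b]),(800,330),interpolation=cv2.INTER_CUBIC))
```

```text
[287. 137.]
[286. 113.]
[290. 287.]
[289. 268.]
```

View pics/c2.png

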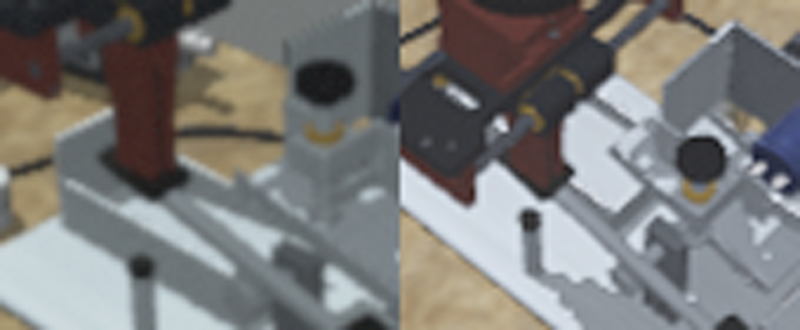

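In both views the fingers stand squarely on the left pad. The visible tips are about 21 mm above the reported TCP, so the gate is only at about -0.2. I'll keep pressing, allowing for that offset.

servo_tool(
  deltas=[
    [[0,0,6],[0,0,0]],
    [[0,0,12],[0,0,0]],
    [[0,0,18],[0,0,0]],
    [[0,0,24],[0,0,0]],
    [[0,0,24],[0,0,0]],
  ],
)

```text
t: 4.05
ee_pos: [512.3, 79.5, 78.9]
orientation: [-1.637, -2.679, 0.002]
ft_force: [-0.8, -0.0, -0.6]
width: 0.6
grasp_force: 0.0
```

```bash
cat > g.py <<'E'
from workcell import get_image,ctrl
from h import *
def cloud(n):
    p=get_image(n); v,u=np.mgrid[:400,:640]; d=p["depth"]
    X=(p["pose"]@np.c_[(np.linalg.inv(p["K"])@np.c_[u.ravel(),v.ravel(),np.ones(u.size)].T).T*d.reshape(-1,1),np.ones(u.size)].T)[:3].T-[613.7,55.6,0]
    c,s=np.cos(.472),np.sin(.472); S=np.c_[c*X[:,0]+s*X[:,1],-s*X[:,0]+c*X[:,1],X[:,2]]; S[d.ravel()==0]=9e3
    return p,S
def gate():
    for n in ["side","scene"]:
        p,S=cloud(n); m=(abs(S[:,0]+78)<12)
        print(n,[(y,np.percentile(S[k,2],60).round()) for y in (-95,-85,-75,-65,-55,65,75,85,95) if (k:=m&(abs(S[:,1]-y)<5)&(S[:,2]>50)&(S[:,2]<155)).sum()>4])
    return p,S
if __name__=="__main__": gate()
E
python3 g.py
```

```text
side [(-85, np.float64(139.0)), (-75, np.float64(133.0)), (-65, np.float64(137.0)), (-55, np.float64(134.0)), (65, np.float64(112.0)), (75, np.float64(93.0)), (85, np.float64(89.0)), (95, np.float64(87.0))]
scene [(-85, np.float64(142.0)), (-75, np.float64(143.0)), (-65, np.float64(141.0)), (-55, np.float64(136.0)), (65, np.float64(89.0)), (75, np.float64(84.0)), (85, np.float64(80.0)), (95, np.float64(76.0))]
```

The gate is over: the right pad is at 141 mm and the left pad at about 82 mm. I'll back off and move above the plunger.

servo_tool(
  deltas=[
    [[0,0,-25],[0,0,0]],
    [[0,0,-60],[0,0,0]],
    [[0,0,-100],[0,0,0]],
    [[0,0,-140],[0,0,0]],
    [[0,0,-160],[0,0,0]],
  ],
)

```text
t: 4.57
ee_pos: [515.3, 79.9, 245.5]
orientation: [1.635, 2.677, 0.006]
ft_force: [0.8, 0.2, 0.7]
width: 0.5
grasp_force: 0.0
```

servo_tool(
  deltas=[
    [[-25,5,0],[0,0,0]],
    [[-50,11,0],[0,0,0]],
    [[-75,16,0],[0,0,0]],
    [[-95,21,0],[0,0,0]],
    [[-95,21,0],[0,0,0]],
  ],
)

```text
t: 4.98
ee_pos: [577.7, 2.3, 240.9]
orientation: [1.639, 2.677, 0.001]
ft_force: [-0.2, -0.4, -1.0]
width: 0.6
grasp_force: 0.0
```

```bash
python3 plan.py 575 4 186 1
python3 - <<'E'
from g import *
import cv2
p,S=gate()
m=(abs(S[:,0]+58)<20)&(abs(S[:,1]+28.5)<20)&(S[:,2]<300)
print("plunger head/finger z",np.histogram(S[m,2],np.arange(150,300,10)))
cv2.imwrite("pics/sc3.png",cv2.resize(p["frame"][140:290,238:438],(800,600),interpolation=cv2.INTER_CUBIC))
E
```

```text
4.9833 [577.7   2.3 240.9] [-0.2 -0.4 -1. ] dyaw [0.001 0.002 0.   ]
[ 2.8 -1.7 54.9] [ 0.002  0.002 -0.   ]
side [(-85, np.float64(65.0)), (-75, np.float64(143.0)), (-65, np.float64(144.0)), (-55, np.float64(140.0)), (65, np.float64(89.0)), (75, np.float64(77.0)), (85, np.float64(83.0)), (95, np.float64(80.0))]
scene [(-85, np.float64(66.0)), (-75, np.float64(143.0)), (-65, np.float64(141.0)), (-55, np.float64(137.0)), (65, np.float64(87.0)), (75, np.float64(83.0)), (85, np.float64(80.0)), (95, np.float64(76.0))]
plunger head/finger z (array([ 5, 33, 61,  4,  9, 88,  0,  0,  0,  0,  0, 18, 37, 35]), array([150, 160, 170, 180, 190, 200, 210, 220, 230, 240, 250, 260, 270,
       280, 290]))
```

View pics/sc3.png

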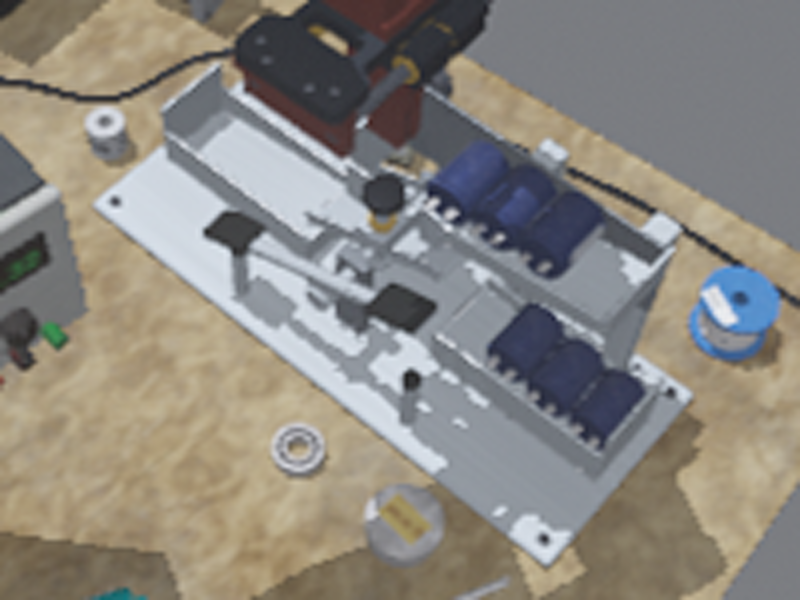

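The scene shows the bar tilted left, the left pad resting on its post at (235,235), the queue unmoved and the fingers over the plunger head at (385,190). I'll check the cap tops against the clearance under the gripper.

Run:
```python
from g import *
p,S=cloud("scene")
f=p["frame"].reshape(-1,3).astype(int); blue=(f[:,0]>f[:,2]+35)
m=blue&(abs(S[:,0])<40)&(S[:,1]<0)&(S[:,1]>-180)&(S[:,2]>150)&(S[:,2]<300)
print(np.percentile(S[m,2],[50,95,99,100]),S[m].min(0))
m=(abs(S[:,0]+58)<14)&(abs(S[:,1]+28.5)<14)&(S[:,2]<209)&(S[:,2]>200); print(S[m].mean(0))
m=(abs(S[:,0]+58)<130)&(abs(S[:,1]+28.5)<60)&(S[:,2]>240)
h,e=np.histogram(S[m,2],np.arange(240,420,10));print(h)
for z in range(250,400,10):
    k=m&(abs(S[:,2]-z)<5); print(z,S[k].min(0)[:2].round() if k.any() else 0,S[k].max(0)[:2].round() if k.any() else 0)
```

```text
[181.59147892 188.51053583 190.25003141 193.197393  ] [ -17.73729348 -119.64745991  169.21783032]
[-58.13659019 -28.57583063 204.12542069]
[   0    0   15   40   33   28   24   19    3    0   75  209  364  170
 1054  156   88]
250 0 0
260 0 0
270 [-69. -42.] [-50. -18.]
280 [-69. -42.] [-51. -20.]
290 [-69. -42.] [-49. -24.]
300 [-70. -42.] [-50. -22.]
310 [-71. -43.] [-56. -22.]
320 [-73. -42.] [-65. -22.]
330 0 0
340 [-139.  -58.] [-84.  -3.]
350 [-141.  -64.] [20.  1.]
360 [-141.  -64.] [21.  0.]
370 [-146.  -64.] [27.  2.]
380 [-148.  -63.] [26.  0.]
390 [-148.  -63.] [30.  3.]
```

The head is at 204–206 mm, the caps top out below 195 mm, and the gripper body is about 78 mm above the tips, so there is room. Now I'll press.

servo_tool(
  deltas=[
    [[2,-1,20],[0,0,0]],
    [[3,-1,38],[0,0,0]],
    [[3,-1,48],[0,0,0]],
    [[3,-1,54],[0,0,0]],
    [[3,-1,54],[0,0,0]],
  ],
)

```text
t: 5.55
ee_pos: [572.1, 7.5, 185.4]
orientation: [-1.636, -2.68, 0.002]
ft_force: [-0.5, 1.2, 0.8]
width: 0.5
grasp_force: 0.0
```

servo_tool(
  deltas=[
    [[0,0,5],[0,0,0]],
    [[0,0,10],[0,0,0]],
    [[0,0,15],[0,0,0]],
    [[0,0,19],[0,0,0]],
    [[0,0,19],[0,0,0]],
  ],
)

```text
t: 5.97
ee_pos: [573.9, 7.1, 167.5]
orientation: [1.637, 2.68, 0.002]
ft_force: [0.7, 1.0, 5.3]
width: -0.0
grasp_force: 2.5
```

servo_tool(
  deltas=[
    [[0,0,2],[0,0,0]],
    [[0,0,4],[0,0,0]],
    [[0,0,5],[0,0,0]],
    [[0,0,5],[0,0,0]],
    [[0,0,5],[0,0,0]],
  ],
)

```text
t: 6.38
ee_pos: [573.9, 7.1, 163.6]
orientation: [1.637, 2.68, 0.002]
ft_force: [-1.1, 2.0, 8.5]
width: 0.5
grasp_force: 4.2
```

```bash
cat > caps.py <<'E'
from g import *
import cv2
p,S=cloud("scene"); f=p["frame"].reshape(-1,3).astype(int); b=(f[:,0]>f[:,2]+18)&(abs(S[:,0])<45)
print(ctrl.get_obs()['t'])
for n,k in dict(ramp=b&(S[:,1]<-20)&(S[:,2]>120)&(S[:,2]<230),left=b&(S[:,1]>40)&(S[:,1]<210)&(S[:,2]<120),mid=b&(abs(S[:,1])<40)&(S[:,2]<160),right=b&(S[:,1]<-50)&(S[:,2]<90)).items(): print(n,k.sum(),np.median(S[k],0).round() if k.any() else "",np.percentile(S[k,1],[3,97]).round() if k.any() else "")
cv2.imwrite("pics/caps_%d.png"%(ctrl.get_obs()['t']*100),cv2.resize(p["frame"][140:290,238:438],(800,600),interpolation=cv2.INTER_CUBIC))
E
python3 caps.py
```

```text
6.4333
ramp 12 [  38. -106.  189.] [-166.  -72.]
left 15 [-11. 141.  39.] [ 63. 209.]
mid 38 [ 15.   0. 113.] [-6. 30.]
right 649 [  -1. -145.   51.] [-189.  -98.]
```

It's against the stop (8.5 N) and the queue is rolling off. I'll hold it down.

servo_tool(
  deltas=[
    [[0,0,0],[0,0,0]],
    [[0,0,0],[0,0,0]],
    [[0,0,0],[0,0,0]],
    [[0,0,0],[0,0,0]],
    [[0,0,0],[0,0,0]],
  ],
)

```text
t: 6.85
ee_pos: [573.9, 7.1, 163.5]
orientation: [1.637, 2.68, 0.002]
ft_force: [-0.7, 2.4, 8.2]
width: 0.8
grasp_force: 4.2
```

servo_tool(
  deltas=[
    [[0,0,0],[0,0,0]],
    [[0,0,0],[0,0,0]],
    [[0,0,0],[0,0,0]],
    [[0,0,0],[0,0,0]],
    [[0,0,0],[0,0,0]],
  ],
)

```text
t: 7.27
ee_pos: [573.9, 7.1, 163.6]
orientation: [1.637, 2.68, 0.002]
ft_force: [-1.0, 2.5, 7.5]
width: -0.0
grasp_force: 4.2
```

servo_tool(
  deltas=[
    [[0,0,0],[0,0,0]],
    [[0,0,0],[0,0,0]],
    [[0,0,0],[0,0,0]],
    [[0,0,0],[0,0,0]],
    [[0,0,0],[0,0,0]],
  ],
)

```text
t: 7.68
ee_pos: [573.9, 7.1, 163.6]
orientation: [1.637, 2.68, 0.002]
ft_force: [-1.8, 2.0, 8.9]
width: 0.8
grasp_force: 4.2
```

servo_tool(
  deltas=[
    [[0,0,0],[0,0,0]],
    [[0,0,0],[0,0,0]],
    [[0,0,0],[0,0,0]],
    [[0,0,0],[0,0,0]],
    [[0,0,0],[0,0,0]],
  ],
)

```text
t: 8.1
ee_pos: [573.9, 7.1, 163.6]
orientation: [1.637, 2.68, 0.002]
ft_force: [-1.3, 1.0, 8.0]
width: 0.8
grasp_force: 4.2
```

servo_tool(
  deltas=[
    [[0,0,0],[0,0,0]],
    [[0,0,0],[0,0,0]],
    [[0,0,0],[0,0,0]],
    [[0,0,0],[0,0,0]],
    [[0,0,0],[0,0,0]],
  ],
)

```text
t: 8.52
ee_pos: [573.9, 7.1, 163.6]
orientation: [1.637, 2.68, 0.002]
ft_force: [-0.9, 1.4, 8.4]
width: 0.4
grasp_force: 4.2
```

```bash
python3 caps.py
```

```text
8.5667
ramp 12 [  30. -108.  189.] [-172.  -71.]
left 175 [ -2. 172.  48.] [145. 197.]
mid 15 [-9. 11. 78.] [-26.  35.]
right 649 [  -1. -145.   51.] [-189.  -98.]
```

Run:
```python
from workcell import get_image
import cv2,numpy as np
a=[get_image(n)["frame"][100:300,230:440] for n in("scene","side")]
cv2.imwrite("pics/both4.png",cv2.resize(np.hstack(a),(800,381)))
```

```text
(no output)
```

View pics/both4.png

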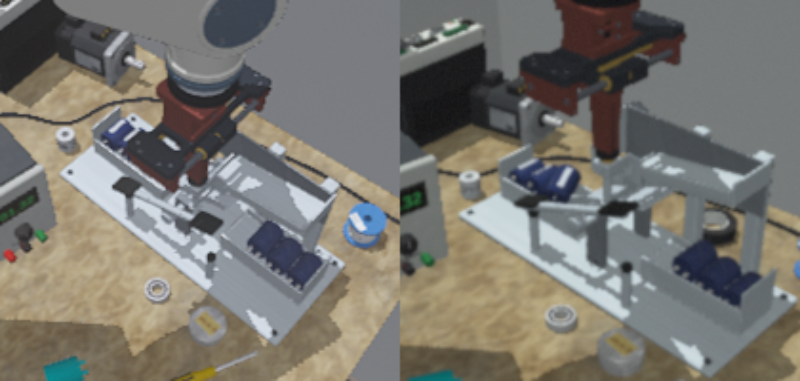

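The ramp is empty and three caps lie in the left tray (side view, 515–580,180), with the gate still over to the left. I'll release the plunger straight up.

servo_tool(
  deltas=[
    [[0,0,-10],[0,0,0]],
    [[0,0,-22],[0,0,0]],
    [[0,0,-50],[0,0,0]],
    [[0,0,-85],[0,0,0]],
    [[0,0,-110],[0,0,0]],
  ],
)

```text
t: 9.08
ee_pos: [573.0, 6.6, 275.3]
orientation: [1.638, 2.68, -0.0]
ft_force: [0.4, -1.5, 0.2]
width: 0.8
grasp_force: 0.0
```

servo_tool(
  deltas=[
    [[0,-30,-10],[0,0,0]],
    [[0,-60,-20],[0,0,0]],
    [[0,-90,-20],[0,0,0]],
    [[0,-120,-20],[0,0,0]],
    [[0,-120,-20],[0,0,0]],
  ],
)

```text
t: 9.5
ee_pos: [461.8, -49.3, 292.9]
orientation: [-1.639, -2.678, 0.003]
ft_force: [-0.9, 0.5, -0.3]
width: 0.4
grasp_force: 0.0
```

servo_tool(
  deltas=[
    [[0,0,0],[0,0,0]],
    [[0,0,0],[0,0,0]],
    [[0,0,0],[0,0,0]],
    [[0,0,0],[0,0,0]],
    [[0,0,0],[0,0,0]],
  ],
)

```text
t: 9.92
ee_pos: [467.0, -47.5, 292.2]
orientation: [-1.637, -2.681, 0.0]
ft_force: [0.4, -0.6, 0.2]
width: 0.3
grasp_force: 0.0
```

Run:
```python
import caps
from g import *
for n in ("scene","side"):
    p,S=cloud(n); m=(abs(S[:,0]+58)<12)&(abs(S[:,1]+28.5)<12)&(S[:,2]<220)&(S[:,2]>183); print("head",m.sum(),np.percentile(S[m,2],80) if m.any() else "")
    f=p["frame"].reshape(-1,3).astype(int); k=(f[:,0]>f[:,2]+18)&(abs(S[:,0])<45)&(S[:,1]>40)&(S[:,1]<210)&(S[:,2]<120)
    print(n,k.sum(),np.percentile(S[k],[2,98],axis=0).round())
gate()
```

```text
9.9667
ramp 25 [ 29. -57. 187.] [-172.  -27.]
left 141 [ -1. 101.  61.] [ 50. 117.]
mid 23 [ 6.  2. 92.] [-33.  35.]
right 652 [  -1. -145.   51.] [-190.  -98.]
head 90 205.44087979654893
scene 140 [[-19.  50.  25.]
 [ 25. 118.  72.]]
head 119 207.57734255693913
side 547 [[-43.  45.   8.]
 [ 27. 190.  73.]]
side [(-75, np.float64(143.0)), (-65, np.float64(144.0)), (-55, np.float64(139.0)), (65, np.float64(88.0)), (75, np.float64(74.0)), (85, np.float64(83.0)), (95, np.float64(81.0))]
scene [(-85, np.float64(67.0)), (-75, np.float64(143.0)), (-65, np.float64(140.0)), (-55, np.float64(136.0)), (65, np.float64(86.0)), (75, np.float64(84.0)), (85, np.float64(79.0)), (95, np.float64(76.0))]
```

Run:
```python
from workcell import get_image
import cv2
cv2.imwrite("pics/fin.png",cv2.resize(get_image("side")["frame"][147:297,245:445],(800,600),interpolation=cv2.INTER_CUBIC))
```

```text
(no output)
```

View pics/fin.png

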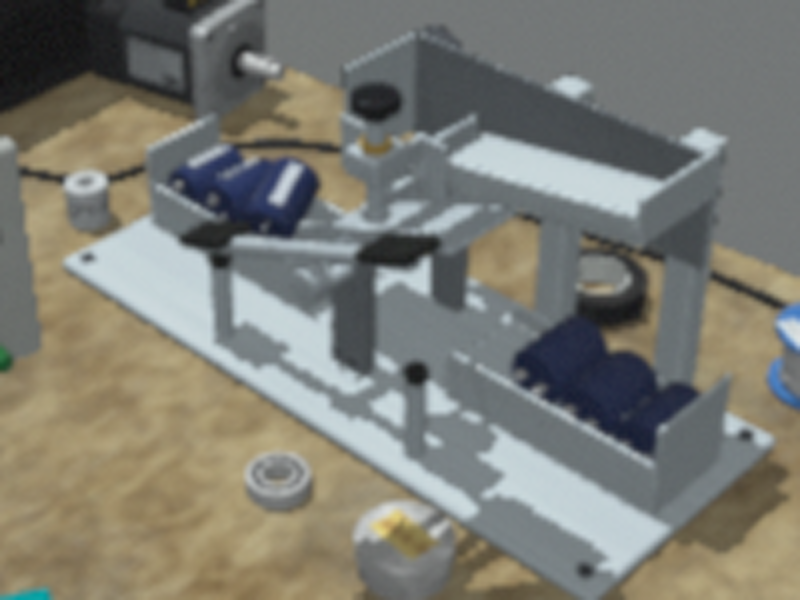

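Three caps rest in the left tray (200–290,185), the plunger head is up at (376,97), the gate is on its left stop, and everything else is where it was. I'll hand it in.

```bash
python3 -c "
from workcell import close_job
print(close_job())"
```

```text
the job is handed in; nothing more can be done
None
```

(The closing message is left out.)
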